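# Unpin the slide-top desk box and fetch the stapler

### The job

Open the wooden desk box and fetch the stapler: draw the slanting locking pin out of its brass sleeve and park it upright in the notch of the ledge on the box's side, hanging by its collar; then slide the lid over its little ridge until it meets its stop and leave it open there. Lift the stapler out and set it down, without dropping it, on its base and flat inside the low wooden tray. Leave the globe, bust and pen pot alone.

Things in the scene. Friction and masses are not known exactly. Their poses are not given: they have to be found in the camera images.
- box: Fixed wooden box, 164 (x) by 232 (y) by 72 mm; origin on the table under its middle, z up, +y the way its lid opens, -x the side with the notched ledge (faces the robot within 0.25 rad). Inside: 140 mm wide (x), y from -105 to 103 mm, floor 8 mm above the table. The lid runs under two lips at x = +-68 to +-82 mm, tops 72 mm up, with 4 mm of play above it.
- ridge (a point): Top of the cross ridge, 2.5 mm high, on the box's low +y end wall, at (0, 110, 56.5) mm in the box frame. A bead under the lid's front (below a dark moulding 7 mm high on its top) must be forced over it in the first 17 mm of travel: the front rises 1.5 mm. It takes 5 to 15 N if the grip is eased up 1 to 2 mm while pulling, 20 N or more if held rigidly level. After it the lid runs freely.
- lid: Loose wooden lid, 149 (x) by 225 mm (y), top 9 mm above its origin, 0.25 kg. Axes as the box; shut, its origin is at (0, 0, 54) mm in the box frame (y within 1.5 mm). It slides to +y above the brass sleeve (blocked while the pin is in) until a stop rib ends its travel at 125 mm; it stays in the channel, sagging about 2 degrees.
- grip (a point): Point on the lid's upright wooden grip, a plate 64 mm (x, across the lid) by 14 mm (y, along the slide) that stands 33 mm above the lid's top, in the middle of the shut box; this point is on its centre, 12 mm under the plate's top edge and 21 mm above the lid's top.
- pin: Loose steel pin, 0.12 kg. Origin on its axis under its collar, +z to the head. Below: a round shank 12 mm thick, 62 mm long, tapered tip. Above: collar 24 mm across, 6 mm thick, then a wooden plate head 32 (x) by 14 (y) by 38 mm (z = 6 to 44). At the start it sits 36 mm deep in the sleeve, leaning 35 degrees to the box's -x, its y along the box's y.
- pin_grip (a point): Middle of the pin's head, on the axis 27 mm above the pin's origin.
- pin_tip (a point): End of the pin's shank, 62 mm below the pin's origin along its axis.
- mouth (a point): Centre of the mouth of the brass sleeve at the box's +y end: outside 27 mm, bore 14 mm, 36 mm deep; the bore's axis leans 35 degrees from vertical towards the box's -x, direction (-0.574, 0, 0.819) in the box frame. The pin is drawn out along it. Axes as the box.
- notch (a point): Parking place, on the top face (72 mm up) of a wooden ledge on the box's -x side. The notch is a slot 16 mm wide, open towards -x (24 mm from here to the open end), closed 8 mm from here towards +x; ledge 12 mm thick, 56 mm along y. Parked, the pin is upright, shank through the slot, collar on the ledge, its origin here within a few mm. Axes as the box.
- stapler: Loose black and steel desk stapler, 34 mm wide (x), 104 long (y), 36 high, 0.25 kg; origin under the middle of its base, z up. It stands on the box's floor under the lid near the box's -y end, lengthwise along y within 0.08 rad. From 20 to 36 mm above the origin it is 30 mm wide.
- tray: Fixed low wooden tray, 150 (x) by 180 (y) by 18 mm high, walls 6 mm thick, origin on the table under its middle, flat inner floor 6 mm above the table; turned up to 0.4 rad.
- globe: Bystander: desk globe on a square dark plinth, 85 by 85 by about 128 mm, origin under its middle.
- bust: Bystander: pale plaster bust, 72 mm across, 130 mm high, origin under its middle.
- penpot: Bystander: dark round pen pot, 70 mm across, pens up to 135 mm high, origin under its middle.
There are look-alikes about, which are no part of the job. Of the things shaped like the tray, the wooden one is meant.

How it is judged:
By the outcome, as a careful person would: the job done as asked, in the order asked, and still so for the second after the job is handed in, with the robot touching nothing.
It also fails if it takes over 58 s, if anything falls off the work surface, if the arm or the gripper's body presses on something with over 40 N, if the wrist force passes 120 N, or if a joint passes its speed limit or range.

### The arm

A 6-joint arm with a two-finger parallel gripper is mounted at the origin on the work surface. World frame = base frame: x ahead of the robot, y to its left, z up, the work surface at z = 0. Lengths are in mm, angles in rad, forces in N, time in s.
With the tool pointing down it reaches from about 400 to 925 mm from the base axis. Payload 12.5 kg.
Tool frame: the origin (TCP) lies at the centre of the arm's flange, where the gripper is bolted on; the fingertips stand 190 mm ahead of it and the grasp point (between the pads) lies 171 mm ahead of it; z points along the fingers, y is the line along which they close (so a half turn about z gives the same grasp; the last joint's range is limited). The gripper opens to 95 mm and grips with 3 to 60 N. Pads are 20 mm wide; open, the fingers measure 119 mm over their backs; the gripper's body (75 mm by 180 mm) begins 59 mm behind the grasp point.
Start: joints at [1.228, 0.491, 1.559, -0, 1.092, -0.106], TCP at [146.596, 607.564, 404.761] pointing down, gripper open.
Joint ranges: [-3.1, 3.1], [-0.84, 2.19], [0.05, 2.79], [-1.13, 4.28], [0.06, 2.93], [-2.69, 2.69]. Speed limits (rad/s): [2.22, 2.22, 2.79, 3.14, 3.14, 3.14].

### API

Orientations are given as [roll, pitch, yaw] about the fixed x, y, z axes, in that order (R = Rz(yaw) Ry(pitch) Rx(roll)).
In Python, from cell import env, read_camera, search_frame, cut_out gives the robot as it stands. The module is installed in compiled form; this text tells all that it offers.
- The arm moves only by the tool move_arm, never from a script. Its argument "commands" is a list of rows, each a list of 3 entries, a list of its own where there are three numbers: the shift along the world's x, y, z normalised to -1 to 1, where 1 is 0.03 m, then the turn about the world's z normalised to -1 to 1, where 1 is 0.08 rad, then the opening, from -1 (shut) to 1 (fully open), so that 0 is half open. A call has 1 to 20 rows; each row shifts and turns the commanded pose from where the row before left it; what a row does not reach is not made up. A row lasts 1/12 s, in which the tool goes at most 41.7 mm and 7.16 degrees, less where a joint would pass 70% of its speed; a pose out of reach is approached as far as the arm can. A call with a number of a shift or a turn outside -1 to 1 is refused whole. A call with a gripper value outside its range is refused whole. The fingers move at their own pace and stop on an object; the grip force is fixed at half the most. Time passes only in rows, so rows that do not move let the fingers close. It gives the time, the measured TCP pose, the force, the opening and the grip force at its end, in the units of the state.
- env.state(): the state, without advancing time (a new reading comes with each control period).
- read_camera(name): name is "scene" or "top" or "wrist"; returns a dict with "image" (384x512x3 uint8, red, green, blue), "fx", "fy", "cx", "cy" (pixels), "D" ([k1, k2, p1, p2, k3] as OpenCV has them; the pictures are not rectified), "rvec" (rotation vector, rad) and "tvec" (3), from world to camera coordinates, as OpenCV has them. Camera axes: x right, y down, z forward; pixel columns grow to the right and rows downward; lengths in mm; the calibration is good to about 2 mm. A picture is of the moment at which its call begins. There is no depth.
- env.job_done(): hands the job in; it is judged then, once.
Trained networks look in a picture, given as the dict that the camera call returned (one of the last four; its "shot" number tells which), for a name from the list of things; names that differ only in an ending like _2 or _b are one class to them, and where a whole thing is asked for, a point or a joint stands for the part that bears it (a point fixed in the world has none). Each returns a list of dicts, best first, with "confidence" (0 to 1); they miss things now and then, are a little off and sometimes report something else, mostly with a low value. They report only what shows in the picture. A call takes as long as a camera call. They do not tell look-alikes from the thing itself.
- search_frame(thing, picture): "at" ([column, row] in pixels, amid what is visible of it).
- cut_out(thing, picture): "region" (384x512 bool, what is visible of it) and "at" ([column, row] in pixels, amid what is visible of it).
The state is a dict: "t": time; "joints": joint angles; "qvel": joint speeds; "tau": joint torques, N m; "eef_pos": TCP position; "tcp_rot": TCP orientation; "ft_force": force on the tool from outside, world axes, zero at the start; "moment": the same for the moment, N m; "opening": opening from 0.0 (shut) to 1.0 (fully open); "grip_force": force on a finger pad.
Only numpy, scipy, OpenCV 4.12 (cv2) and the standard library are available. Lean on these libraries where they do the work, as an engineer would, in place of code of your own. Each camera call takes 0.05 s, during which the arm holds its last target. There are 200 camera calls.

## Working session

There is one attempt and no reset: what is moved stays moved. The work goes in short steps, Python scripts to look and compute and a tool call to move; the robot and the scene stay as the last step left them, time stands still between calls to the robot, and variables do not carry over. Pictures are saved under pics/ and viewed, at most 10 in all, crops included, and the job is handed in when it is done.

Besides the shell and the picture viewer there is one more tool, called after "Call:" as name(argument=value, ...), one argument or row to a line, values as JSON. move_arm: Moves the arm, as the interface text tells. Its arguments: {"type":"object","properties":{"commands":{"type":"array","items":{"type":"array"}}},"required":["commands"]}

```bash
mkdir -p pics
cat > h.py <<'E'
import numpy as np, cv2
from cell import env, read_camera, search_frame, cut_out
def K(p): return np.array([[p['fx'],0,p['cx']],[0,p['fy'],p['cy']],[0,0,1.]])
def proj(p,X): return cv2.projectPoints(np.asarray(X,float).reshape(-1,1,3),np.array(p['rvec'],float),np.array(p['tvec'],float),K(p),np.array(p['D'],float))[0].reshape(-1,2)
def onz(p,uv,z):
    n=cv2.undistortPoints(np.asarray(uv,float).reshape(-1,1,2),K(p),np.array(p['D'],float)).reshape(-1,2)
    R=cv2.Rodrigues(np.array(p['rvec'],float))[0]; C=-R.T@np.array(p['tvec'],float).ravel()
    d=np.c_[n,np.ones(len(n))]@R
    return C+d*((z-C[2])/d[:,2])[:,None]
def save(p,f,crop=None,s=1):
    im=p['image'][:,:,::-1]
    if crop: im=im[crop[1]:crop[3],crop[0]:crop[2]]
    cv2.imwrite('pics/'+f,cv2.resize(im,None,fx=s,fy=s,interpolation=cv2.INTER_CUBIC))
E
python3 - <<'E'
from h import *
P={n:read_camera(n) for n in('scene','top')}
a=np.vstack([P['scene']['image'],P['top']['image']])
for n in P: save(P[n],n+'1.png',s=1.5)
for n in P:
    p=P[n];R=cv2.Rodrigues(np.array(p['rvec']))[0];print(n,-R.T@np.array(p['tvec']).ravel(),R[2])
    for t in ['box','ridge','lid','grip','pin','pin_grip','mouth','notch','tray','globe','bust','penpot']:
        print(n,t,[(np.round(d['at']).tolist(),round(d['confidence'],2)) for d in search_frame(t,p)[:3]])
print(env.state())
E
```

```text
scene [1117.27227703  433.41258012  823.09020308] [-0.55780855 -0.45830839 -0.69195595]
scene box [([257.0, 246.0], 0.65)]
scene ridge [([256.0, 242.0], 0.69)]
scene lid [([261.0, 224.0], 0.97), ([299.0, 235.0], 0.6)]
scene grip [([259.0, 224.0], 0.91)]
scene pin [([298.0, 237.0], 0.46)]
scene pin_grip [([298.0, 238.0], 0.62)]
scene mouth [([261.0, 221.0], 0.75), ([254.0, 244.0], 0.65), ([413.0, 306.0], 0.51)]
scene notch [([255.0, 243.0], 0.73), ([260.0, 224.0], 0.52), ([168.0, 236.0], 0.26)]
scene tray [([199.0, 185.0], 0.98), ([241.0, 145.0], 0.82), ([184.0, 130.0], 0.79)]
scene globe [([411.0, 305.0], 0.71), ([259.0, 226.0], 0.59)]
scene bust [([153.0, 151.0], 0.86), ([254.0, 244.0], 0.74)]
scene penpot [([169.0, 237.0], 0.6)]
top [ 337.29053084  -35.86832769 1614.15007001] [ 0.13242589 -0.01707863 -0.99104576]
top box [([233.0, 192.0], 0.71)]
top ridge [([236.0, 190.0], 0.8)]
top lid [([232.0, 172.0], 0.79)]
top grip [([236.0, 174.0], 0.88)]
top pin [([204.0, 179.0], 0.55)]
top pin_grip [([202.0, 183.0], 0.52)]
top mouth [([233.0, 195.0], 0.93)]
top notch [([235.0, 191.0], 0.57)
[... 176 characters left out ...]
2.0], 0.67), ([277.0, 125.0], 0.58)]
{'t': 1.3, 'joints': array([ 1.22843621e+00,  4.90890708e-01,  1.55886582e+00,  9.95362103e-07,
        1.09172914e+00, -1.05629574e-01]), 'qvel': array([-0.00040121, -0.00078114, -0.00052418,  0.00137039, -0.00011353,
        0.00016787]), 'tau': array([-1.68227984e-03, -6.12490368e+01, -2.58425027e+01,  6.91993861e-02,
        4.47030785e-02,  4.16691910e-05]), 'eef_pos': array([146.57639153, 607.57554954, 404.77850715]), 'tcp_rot': array([3.14148616e+00, 1.04024050e-05, 2.90486165e+00]), 'ft_force': array([ 0.673569  , -0.95609962,  0.32190449]), 'moment': array([-0.08054304,  0.06305757, -0.04412368]), 'grip_force': 0.0, 'opening': 1.0038200208534644}
```

View pics/scene1.png

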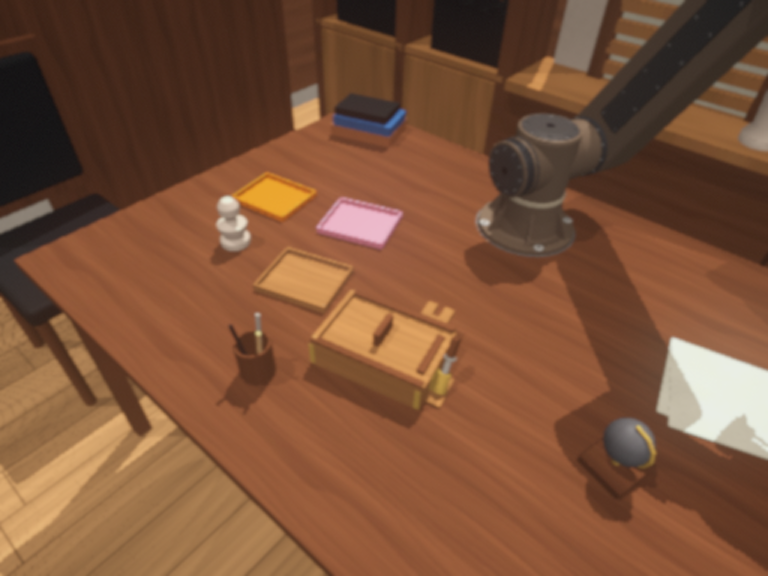

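View pics/top1.png

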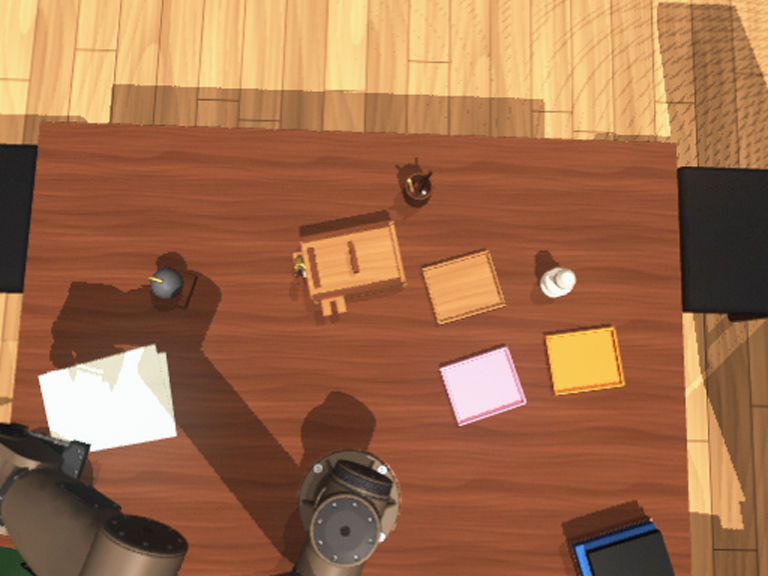

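The scene view shows the box at (385,340) of the 1.5x picture, its pin at (447,370) and ledge at (437,310). The wooden tray is at (303,278), pen pot (255,357), globe (625,450) and bust (232,222). The top view shows the box at (353,260), pin (300,265), ledge (333,305) and wooden tray (463,287). I'll get rough positions and move the wrist camera above the box.

Run:
```python
from h import *
p=read_camera('top');w=read_camera('wrist')
R=cv2.Rodrigues(np.array(w['rvec']))[0];print('wristcam',-R.T@np.array(w['tvec']).ravel(),R[2],w['fx'],p['fx'])
q=np.array
# lip outer corners (z72), pixel/1.5
print('boxcorners72',onz(p,q([[301,228],[393,212],[405,282],[313,299]])/1.5,72).round())
print('ledge',onz(p,q([[333,307]])/1.5,72).round(),'pin',onz(p,q([[300,266]])/1.5,60).round())
print('tray18',onz(p,q([[421,267],[489,250],[505,303],[439,323]])/1.5,18).round())
print('globe',onz(p,q([[180,285]])/1.5,20).round(),'pot',onz(p,q([[418,190]])/1.5,60).round(),'bust',onz(p,q([[555,284]])/1.5,80).round())
```

```text
wristcam [ 79.08810239 623.29038268 384.72984754] [ 0.23839335 -0.05699736 -0.96949467] 298.43413863660123 420.3484996468212
boxcorners72 [[ 667.  140.   72.]
 [ 715.  -88.   72.]
 [ 539. -122.   72.]
 [ 490.  103.   72.]]
ledge [[472.  54.  72.]] pin [[573. 140.  60.]]
tray18 [[ 586. -165.   18.]
 [ 636. -340.   18.]
 [ 500. -381.   18.]
 [ 444. -213.   18.]]
globe [[521. 446.  20.]] pot [[ 777. -150.   60.]] bust [[ 544. -492.   80.]]
```

Call:
move_arm(
  commands=[
    [[0.58, -0.92, 0.02], 0.28, 1],
    [[0.58, -0.92, 0.02], 0.28, 1],
    [[0.58, -0.92, 0.02], 0.28, 1],
    [[0.58, -0.92, 0.02], 0.28, 1],
    [[0.58, -0.92, 0.02], 0.28, 1],
    [[0.58, -0.92, 0.02], 0.28, 1],
    [[0.58, -0.92, 0.02], 0.28, 1],
    [[0.58, -0.92, 0.02], 0.28, 1],
    [[0.58, -0.92, 0.02], 0.28, 1],
    [[0.58, -0.92, 0.02], 0.28, 1],
    [[0.58, -0.92, 0.02], 0.28, 1],
    [[0.58, -0.92, 0.02], 0.28, 1],
    [[0.58, -0.92, 0.02], 0.28, 1],
    [[0.58, -0.92, 0.02], 0.28, 1],
    [[0.58, -0.92, 0.02], 0.28, 1],
    [[0.58, -0.92, 0.02], 0.28, 1],
    [[0.58, -0.92, 0.02], 0.28, 1],
    [[0.58, -0.92, 0.02], 0.28, 1],
    [[0.58, -0.92, 0.02], 0.28, 1],
    [[0, 0, 0], 0, 1],
  ],
)

```text
t: 3.07
eef_pos: [479.5, 79.7, 416.3]
tcp_rot: [-3.141, 0.001, -2.955]
ft_force: [-0.6, 0.4, 0.3]
opening: 0.998
grip_force: 0.0
```

Run:
```python
from h import *
p=read_camera('wrist');save(p,'w1.png',s=1.55)
s=env.state();print(s['t'],s['eef_pos'],s['tcp_rot'],s['joints'])
np.save('w1.npy',p,allow_pickle=True)
for t in ['lid','grip','pin','pin_grip','mouth','notch','ridge']:
    print(t,[(np.round(d['at'],1).tolist(),round(d['confidence'],2)) for d in search_frame(t,p)[:3]])
```

```text
3.1167 [478.29069811  81.19277189 416.07607904] [-3.14150047e+00  3.40771406e-04 -2.95608349e+00] [ 3.18995080e-02  2.79311215e-01  1.87657884e+00 -4.67376737e-05
  9.85351739e-01 -1.72438015e+00]
lid [([209.5, 232.1], 0.96)]
grip [([206.1, 227.4], 0.68), ([199.3, 185.5], 0.23)]
pin [([294.8, 236.3], 0.63), ([200.9, 189.0], 0.57)]
pin_grip [([293.3, 233.3], 0.66), ([206.0, 229.4], 0.39)]
mouth [([201.0, 187.2], 0.66)]
notch [([196.7, 187.5], 0.58)]
ridge [([202.5, 190.7], 0.77)]
```

View pics/w1.png

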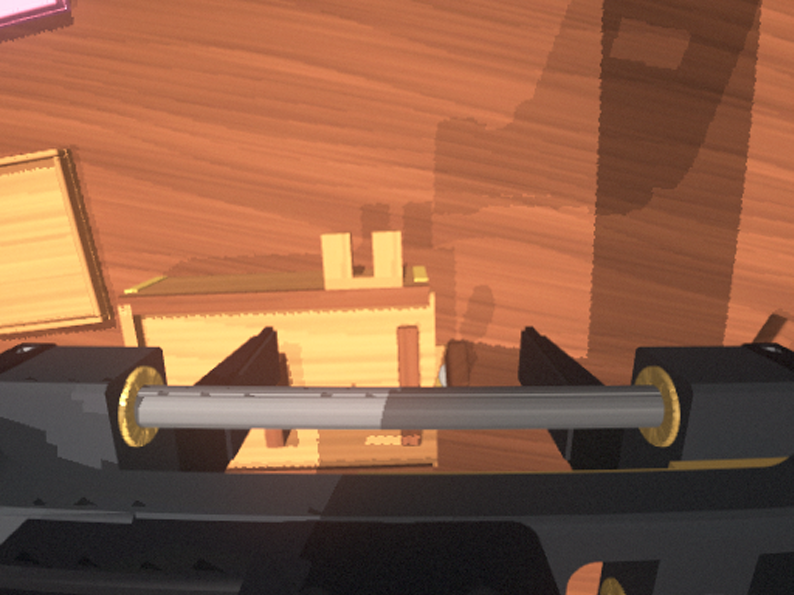

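The wrist view shows the ledge fork at (361,260) and the pin head at (457,365), partly hidden by the gripper. I'll move ahead in x so the box falls in the clear half of the picture.

Call:
move_arm(
  commands=[
    [[0.8, 0, 0], 0, 1],
    [[0.8, 0, 0], 0, 1],
    [[0.8, 0, 0], 0, 1],
    [[0.8, 0, 0], 0, 1],
    [[0.8, 0, 0], 0, 1],
    [[0.8, 0, 0], 0, 1],
    [[0.8, 0, 0], 0, 1],
    [[0, 0, 0], 0, 1],
    [[0, 0, 0], 0, 1],
  ],
)

```text
t: 4.22
eef_pos: [645.4, 83.8, 415.4]
tcp_rot: [3.141, -0.001, -2.952]
ft_force: [0.8, 0.4, -0.3]
opening: 1.005
grip_force: 0.0
```

Run:
```python
from h import *
p=read_camera('wrist');save(p,'w2.png',s=1.55)
s=env.state();print(s['t'],s['eef_pos'],s['tcp_rot'],s['joints'])
np.save('w2.npy',p,allow_pickle=True)
for t in ['lid','grip','pin','pin_grip','mouth','notch','ridge']:
    print(t,[(np.round(d['at'],1).tolist(),round(d['confidence'],2)) for d in search_frame(t,p)[:3]])
```

```text
4.2667 [644.72576106  83.7950022  415.64031799] [ 3.14125536e+00 -1.21393426e-03 -2.95199068e+00] [ 2.76922995e-02  5.17866535e-01  1.47911149e+00  1.50582542e-04
  1.14586707e+00 -1.73276797e+00]
lid [([205.3, 110.8], 0.89), ([198.8, 51.2], 0.56)]
grip [([205.9, 108.6], 0.92)]
pin [([323.2, 90.7], 0.61)]
pin_grip [([323.5, 91.6], 0.67), ([202.1, 45.3], 0.33)]
mouth [([198.4, 45.7], 0.61)]
notch [([199.5, 43.9], 0.56), ([322.1, 90.7], 0.26)]
ridge [([200.9, 48.0], 0.83)]
```

View pics/w2.png

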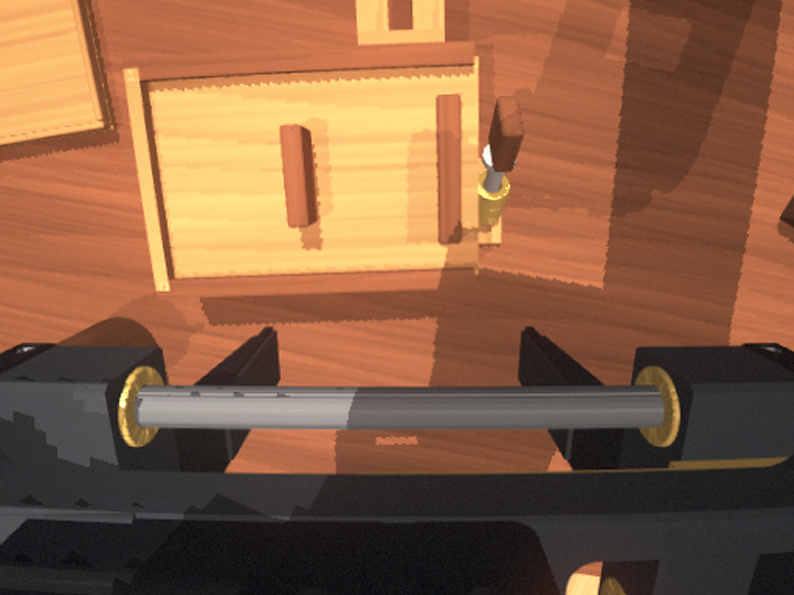

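The wrist view shows the whole box: wall corners at (124,69) and (168,290), grip plate at (298,175), moulding at (449,168). The pin head runs from (508,97) to (507,170), the sleeve mouth is at about (493,187), and the slot end is at (400,30). Next is the box pose fit.

Run:
```python
from h import *
from scipy.optimize import least_squares
p=np.load('w2.npy',allow_pickle=True).item()
f=1.55
pts={'A':((124,69),72),'B':((168,290),72),'g1':((281,125),96),'g2':((302,125),96),'g3':((311,227),96),'g4':((290,227),96),'m1':((438,95),70),'m2':((461,95),70),'m3':((461,243),70),'m4':((440,243),70),'slotL':((389,30),72),'slotR':((412,30),72),'ledgeL':((357,45),72),'ledgeR':((445,43),72)}
W={}
for k,(uv,z) in pts.items(): W[k]=onz(p,[np.array(uv)/f],z)[0]; print(k,W[k].round(1))
mod={'A':(-82,-116),'B':(82,-116),'g1':(-32,-7),'g2':(-32,7),'g3':(32,7),'g4':(32,-7)}
def T(v,m): c,s=np.cos(v[2]),np.sin(v[2]); return np.array([v[0]+c*m[0]-s*m[1],v[1]+s*m[0]+c*m[1]])
r=least_squares(lambda v:np.concatenate([T(v,m)-W[k][:2] for k,m in mod.items()]),[600,8,.2])
v=r.x;print(v,r.fun.round(1)); np.save('box.npy',v)
c,s=np.cos(v[2]),np.sin(v[2])
for k in W: d=W[k][:2]-v[:2]; print(k,'box',(c*d[0]+s*d[1]).round(1),(-s*d[0]+c*d[1]).round(1))
# pin features at guessed heights
for nm,uv in {'mouthrim':(493,187),'collar':(489,157),'headTopL':(500,97),'headTopR':(519,98),'headBotL':(491,166),'headBotR':(514,170),'base':(490,244)}.items():
    for z in (30,50,70):
        X=onz(p,[np.array(uv)/f],z)[0];d=X[:2]-v[:2];print(nm,z,'box',(c*d[0]+s*d[1]).round(1),(-s*d[0]+c*d[1]).round(1))
save(p,'w2pin.png',(285,40,345,180),4)
```

```text
A [ 541.8 -121.7   72. ]
B [687.8 -79.5  72. ]
g1 [560.6  -6.4  96. ]
g2 [558.3   6.5  96. ]
g3 [619.6  21.3  96. ]
g4 [622.2   7.9  96. ]
m1 [521.   86.7  70. ]
m2 [518.1 101.6  70. ]
m3 [614.6 123.   70. ]
m4 [617.4 108.4  70. ]
slotL [488.3  47.6  72. ]
slotR [485.5  62.1  72. ]
ledgeL [501.   28.9  72. ]
ledgeR [489.1  84.5  72. ]
[5.88974454e+02 8.85070559e+00 2.45722530e-01] [-4.1 -1.9  9.  -4.2 -1.   0.6 -2.1  1.4 -1.3  2.1 -0.5  2. ]
A box -77.5 -115.1
B box 74.3 -109.8
g1 box -31.2 -7.9
g2 box -30.3 5.2
g3 box 32.8 4.6
g4 box 32.0 -9.0
m1 box -47.0 92.0
m2 box -46.2 107.3
m3 box 52.6 104.5
m4 box 51.8 89.7
slotL box -88.2 62.0
slotR box -87.4 76.8
ledgeL box -80.4 40.9
ledgeR box -78.4 97.7
mouthrim 30 box 16.3 135.6
mouthrim 50 box 15.6 131.6
mouthrim 70 box 14.9 127.7
collar 30 box -6.4 132.9
collar 50 box -5.8 129.0
collar 70 box -5.3 125.2
headTopL 30 box -49.5 141.8
headTopL 50 box -46.6 137.5
headTopL 70 box -43.7 133.2
headTopR 30 box -48.2 156.1
headTopR 50 box -45.3 151.0
headTopR 70 box -42.5 145.9
headBotL 30 box 0.4 134.3
headBotL 50 box 0.6 130.4
headBotL 70 box 0.7 126.5
headBotR 30 box 4.3 152.0
headBotR 50 box 4.2 147.1
headBotR 70 box 4.2 142.2
base 30 box 60.7 132.8
base 50 box 57.6 128.9
base 70 box 54.5 125.1
```

View pics/w2pin.png

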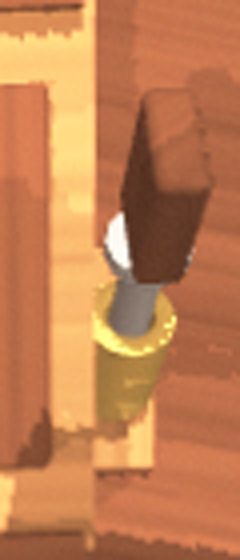

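The crop shows the pin head's top face centred at (175,138), the collar at (120,245) and the mouth rim centred at (133,318) in 4x-crop pixels. About 26 mm of shank shows between collar and mouth.

```bash
cat >> h.py <<'E'
V=np.array([590.2,7.3,.223])
def tob(X): c,s=np.cos(V[2]),np.sin(V[2]);d=np.asarray(X)[:2]-V[:2];return np.array([c*d[0]+s*d[1],-s*d[0]+c*d[1]])
def tow(b): c,s=np.cos(V[2]),np.sin(V[2]);b=np.asarray(b,float);return np.array([V[0]+c*b[0]-s*b[1],V[1]+s*b[0]+c*b[1],b[2]])
def tri(obs):
    from scipy.optimize import least_squares
    return least_squares(lambda X:np.concatenate([(proj(p,X)[0]-uv)*s for p,uv,s in obs]),[580,100,60.])
E
python3 - <<'E'
from h import *
w=np.load('w2.npy',allow_pickle=True).item()
o=np.array([285,40])
for zm in range(10,56,5):
    a=tob(onz(w,[np.array([133,318])/4+o],zm)[0]);b=tob(onz(w,[np.array([175,138])/4+o],zm+57.3)[0]);print(zm,a.round(1),b.round(1),(b-a).round(1))
t=read_camera('top');s=read_camera('scene')
for n in('pin_grip','grip','tray','globe'):
    D={}
    for k,p in(('t',t),('s',s)):
        r=search_frame(n,p);D[k]=r[0]['at'];print(n,k,r[0])
    if n=='pin_grip': obs=[(w,np.array([323.5,91.6]),1)]
    elif n=='grip': obs=[(w,np.array([190,112]),1)]
    else: obs=[]
    for c in([('t',t),('s',s)],[('s',s)]):
        q=tri(obs+[(p,np.array(D[k]),1) for k,p in c]);print(q.x.round(1),tob(q.x).round(1),q.fun.round(1))
for m in((-30,135,70),(0,135,30)): print(m,tow(m),proj(t,tow(m)),proj(s,tow(m)))
save(s,'s2pin.png',(195,185,325,280),6)
E
```

```text
10 [ 11.6 142. ] [-36.  141.1] [-47.5  -0.9]
15 [ 11.4 141. ] [-35.4 139.9] [-46.8  -1.1]
20 [ 11.3 140. ] [-34.8 138.8] [-46.1  -1.2]
25 [ 11.2 139. ] [-34.3 137.6] [-45.4  -1.4]
30 [ 11. 138.] [-33.7 136.4] [-44.7  -1.5]
35 [ 10.9 137. ] [-33.1 135.3] [-44.   -1.7]
40 [ 10.8 136. ] [-32.6 134.1] [-43.3  -1.9]
45 [ 10.6 135. ] [-32.  132.9] [-42.6  -2. ]
50 [ 10.5 133.9] [-31.4 131.8] [-41.9  -2.2]
55 [ 10.4 132.9] [-30.9 130.6] [-41.2  -2.3]Traceback (most recent call last):
  File "<stdin>", line 10, in <module>
IndexError: list index out of range
```

Run:
```python
from h import *
w=np.load('w2.npy',allow_pickle=True).item()
t=read_camera('top');s=read_camera('scene')
for n,wu,su,tu in(('pin_grip',(323.5,91.6),(298,238),(202,183)),('grip',(191.5,113.5),(259,224),(236,174))):
    for nm,obs in(('ws',[(w,wu,1),(s,su,1)]),('wst',[(w,wu,1),(s,su,1),(t,tu,1)])):
        q=tri([(a,np.array(b),c) for a,b,c in obs]);print(n,nm,q.x.round(1),tob(q.x).round(1),q.fun.round(1))
for zm in(35,45,55):
  M=np.array([10.6,135,zm]);u=np.array([-.574,0,.819])
  for k in(0,26,53,70): print(zm,k,(proj(s,tow(M+k*u))[0]*1.5).round(),(proj(t,tow(M+k*u))[0]*1.5).round())
im=cv2.imread('pics/scene1.png');cv2.imwrite('pics/s1c.png',cv2.resize(im[290:430,290:480],None,fx=4,fy=4,interpolation=cv2.INTER_CUBIC))
```

```text
pin_grip ws [541.5 136.7  56.8] [-18.9 137. ] [-1.   0.5  3.  -0.5]
pin_grip wst [542.6 135.9  60.2] [-18. 136.] [-1.2  1.2  2.7 -1.2 -1.3  2.3]
grip ws [589.7   2.6  62.3] [-1.5 -4.5] [ 1.9 -0.6 -5.1 -1.7]
grip wst [589.7   3.1  63.3] [-1.4 -4. ] [ 2.1 -0.6 -5.  -1.9  0.8 -0.2]
35 0 [443. 374.] [300. 268.]
35 26 [448. 361.] [301. 273.]
35 53 [452. 348.] [301. 278.]
35 70 [455. 340.] [301. 281.]
45 0 [444. 371.] [300. 268.]
45 26 [448. 358.] [300. 272.]
45 53 [453. 345.] [300. 277.]
45 70 [455. 336.] [301. 280.]
55 0 [444. 367.] [300. 267.]
55 26 [449. 355.] [300. 272.]
55 53 [453. 341.] [300. 277.]
55 70 [456. 332.] [300. 280.]
```

View pics/s1c.png

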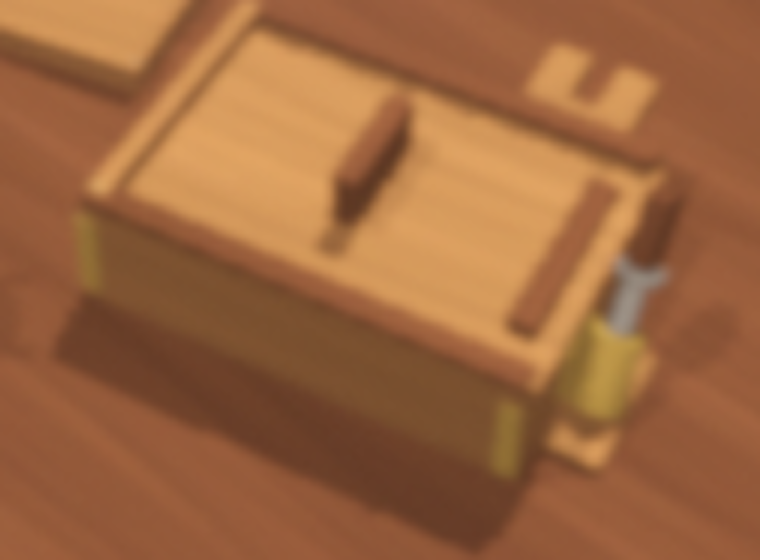

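The enlarged scene view shows the mouth at (615,328), collar at (643,268) and head centre at (657,222) in crop pixels. Projecting my model puts the mouth at about (10.6, 135, 44) in the box frame. That sits below the lid as it must, so I'll approach the pin head.

Call:
move_arm(
  commands=[
    [[-0.6, 0.28, -0.6], 0.42, -0.2],
    [[-0.6, 0.28, -0.6], 0, -0.2],
    [[-0.6, 0.28, -0.6], 0, -0.2],
    [[-0.6, 0.28, -0.6], 0, -0.2],
    [[-0.6, 0.28, -0.6], 0, -0.2],
    [[-0.6, 0.28, -0.6], 0, -0.2],
    [[0, 0, 0], 0, -0.2],
    [[0, 0, 0], 0, -0.2],
    [[0, 0, 0], 0, -0.2],
    [[0, 0, 0], 0, -0.2],
  ],
)

```text
t: 5.7
eef_pos: [538.0, 133.3, 308.9]
tcp_rot: [-3.141, 0.002, -2.92]
ft_force: [-0.8, 0.6, -0.4]
opening: 0.412
grip_force: 0.0
```

Run:
```python
from h import *
p=read_camera('scene')
s=env.state();print(s['t'],s['eef_pos'],s['tcp_rot'],s['opening'])
print(tow((-23.3,135,92.3)))
for q in('top','wrist'): 
    r=read_camera(q);print(q,[ (d['at'],d['confidence']) for d in search_frame('pin_grip',r)]); 
    # finger mid projection check
save(r,'w3.png',(130,180,390,300),3)
```

```text
5.75 [537.94380452 133.25539804 308.87209656] [-3.14149107e+00  1.75127421e-03 -2.91968619e+00] 0.4040390258204964
[537.62084157 133.80423747  92.3       ]
top []
wrist [([258.1, 213.2], 0.74)]
```

View pics/w3.png

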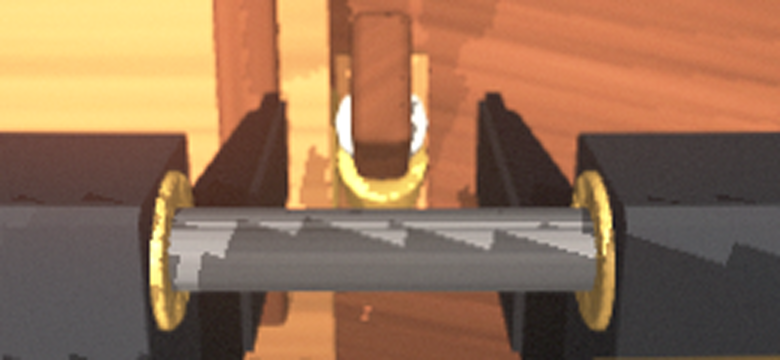

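The wrist crop shows the pin head centred at column 382, between the fingertips at 287 and 480, so it is aligned in y. I'll descend and close.

Call:
move_arm(
  commands=[
    [[0, 0, -0.5], 0, -0.2],
    [[0, 0, -0.5], 0, -0.2],
    [[0, 0, -0.55], 0, -0.2],
    [[0, 0, 0], 0, -0.2],
    [[0, 0, 0], 0, -0.2],
    [[0, 0, 0], 0, -1],
    [[0, 0, 0], 0, -1],
    [[0, 0, 0], 0, -1],
    [[0, 0, 0], 0, -1],
    [[0, 0, 0], 0, -1],
    [[0, 0, 0], 0, -1],
  ],
)

```text
t: 6.87
eef_pos: [537.3, 133.5, 262.2]
tcp_rot: [-3.141, 0.001, -2.919]
ft_force: [-1.1, -1.3, 4.4]
opening: 0.144
grip_force: 30.0
```

Call:
move_arm(
  commands=[
    [[-0.078, -0.018, 0.115], 0, -1],
    [[-0.078, -0.018, 0.115], 0, -1],
    [[-0.078, -0.018, 0.115], 0, -1],
    [[-0.078, -0.018, 0.115], 0, -1],
    [[0, 0, 0], 0, -1],
  ],
)

```text
t: 7.28
eef_pos: [527.3, 131.3, 276.2]
tcp_rot: [3.142, 0.0, -2.919]
ft_force: [0.1, -0.5, -0.2]
opening: 0.145
grip_force: 30.0
```

Call:
move_arm(
  commands=[
    [[-0.078, -0.018, 0.115], 0, -1],
    [[-0.078, -0.018, 0.115], 0, -1],
    [[-0.078, -0.018, 0.115], 0, -1],
    [[-0.078, -0.018, 0.115], 0, -1],
    [[-0.078, -0.018, 0.115], 0, -1],
    [[-0.078, -0.018, 0.115], 0, -1],
    [[-0.078, -0.018, 0.115], 0, -1],
    [[-0.078, -0.018, 0.115], 0, -1],
    [[0, 0, 0.5], 0, -1],
    [[0, 0, 0.55], 0, -1],
    [[-0.4, -0.37, 0], 0, -1],
    [[-0.4, -0.37, 0], 0, -1],
    [[-0.4, -0.37, 0], 0, -1],
    [[-0.4, -0.37, 0], 0, -1],
    [[-0.4, -0.37, 0], 0, -1],
    [[-0.4, -0.37, 0], 0, -1],
    [[-0.4, -0.37, 0], 0, -1],
    [[-0.4, -0.37, 0], 0, -1],
    [[0, 0, 0], 0, -1],
    [[0, 0, 0], 0, -1],
  ],
)

```text
t: 8.95
eef_pos: [413.0, 38.1, 334.9]
tcp_rot: [-3.142, 0.001, -2.92]
ft_force: [-0.2, -0.2, -1.4]
opening: 0.146
grip_force: 30.0
```

Run:
```python
from h import *
s=env.state();print(s['t'],s['eef_pos'],s['tcp_rot'],s['joints'],s['ft_force'])
r=read_camera('wrist');np.save('w4.npy',r,allow_pickle=True);save(r,'w4.png',(130,100,390,320),3)
print(proj(r,[tow((-98.2,69.2,72)),tow((-90.2,69.2,72)),tow((-122.2,61.2,72)),tow((-122.2,77.2,72))]).round(1))
```

```text
8.95 [413.01435273  38.06138821 334.91970974] [-3.14157072e+00  5.32580297e-04 -2.92041367e+00] [-6.76921118e-02  3.02481783e-01  2.13078322e+00  2.01004301e-04
  7.07810897e-01 -1.85982010e+00] [-0.16475368 -0.20418213 -1.43456761]
[[257.3 269. ]
 [257.3 276.8]
 [248.2 244.7]
 [266.3 244.6]]
```

View pics/w4.png

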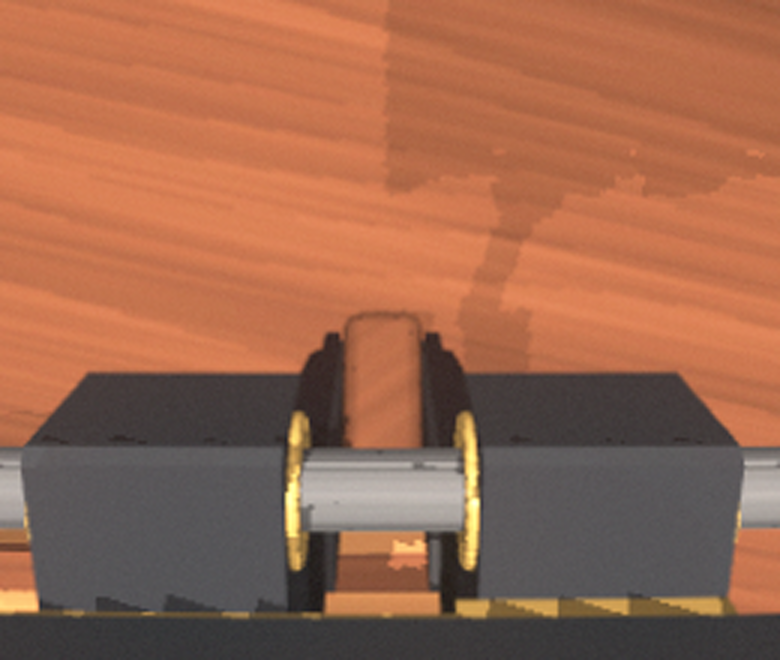

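The pin head is held at (383,380) in the crop and hasn't slipped; the gripper hides the slot. The y target matches the slot centre, so I'll lower in the slot's open end.

Call:
move_arm(
  commands=[
    [[0, 0, -0.3], 0, -1],
    [[0, 0, -0.3], 0, -1],
    [[0, 0, -0.3], 0, -1],
    [[0, 0, -0.3], 0, -1],
    [[0, 0, -0.3], 0, -1],
    [[0, 0, -0.3], 0, -1],
    [[0, 0, 0], 0, -1],
  ],
)

```text
t: 9.58
eef_pos: [413.6, 38.8, 279.4]
tcp_rot: [3.141, -0.002, -2.919]
ft_force: [-0.4, 0.1, -1.2]
opening: 0.147
grip_force: 30.0
```

Call:
move_arm(
  commands=[
    [[0.163, 0.037, 0], 0, -1],
    [[0.163, 0.037, 0], 0, -1],
    [[0.163, 0.037, 0], 0, -1],
    [[0.163, 0.037, 0], 0, -1],
    [[0.163, 0.037, 0], 0, -1],
    [[0, 0, 0], 0, -1],
  ],
)

```text
t: 10.08
eef_pos: [438.4, 44.0, 280.7]
tcp_rot: [-3.142, 0.001, -2.919]
ft_force: [-0.4, 0.3, -1.5]
opening: 0.15
grip_force: 30.0
```

Call:
move_arm(
  commands=[
    [[0.1, 0.022, 0], 0, -1],
    [[0.1, 0.022, 0], 0, -1],
    [[0.1, 0.022, 0], 0, -1],
    [[0.1, 0.022, 0], 0, -1],
    [[0.1, 0.022, 0], 0, -1],
    [[0, 0, 0], 0, -1],
  ],
)

```text
t: 10.58
eef_pos: [451.9, 47.2, 280.2]
tcp_rot: [3.141, -0.004, -2.919]
ft_force: [-4.2, -1.4, -1.7]
opening: 0.144
grip_force: 30.0
```

Contact is light (4 N), with the tip on the box wall and the pin starting to turn. I'll continue.

Call:
move_arm(
  commands=[
    [[0.1, 0.022, 0], 0, -1],
    [[0.1, 0.022, 0], 0, -1],
    [[0.1, 0.022, 0], 0, -1],
    [[0.1, 0.022, 0], 0, -1],
    [[0, 0, 0], 0, -1],
  ],
)

```text
t: 11.0
eef_pos: [464.0, 49.8, 280.3]
tcp_rot: [3.141, -0.004, -2.919]
ft_force: [-4.3, -1.0, -0.3]
opening: 0.146
grip_force: 30.0
```

Run:
```python
from h import *
s=env.state();print(s['eef_pos'],s['ft_force'],s['moment'])
r=read_camera('wrist');save(r,'w5.png',(130,100,390,320),3)
im=cv2.cvtColor(r['image'],cv2.COLOR_RGB2GRAY)
print([(d['at'],round(d['confidence'],2),np.argwhere(d['region'])[:,0].min()) for d in cut_out('pin',r)][:2])
print([(d['at'],round(d['confidence'],2),np.argwhere(d['region'])[:,0].min()) for d in cut_out('pin',np.load('w4.npy',allow_pickle=True).item())][:2] if 0 else '')
```

```text
[464.02279675  49.81415041 280.28135584] [-4.34457005 -0.96317701 -0.33363632] [-0.08308432  1.15792439  0.03468753]
[([257.4, 223.7], 0.72, np.int64(197))]
```

Call:
move_arm(
  commands=[
    [[0.1, 0.022, 0], 0, -1],
    [[0.1, 0.022, 0], 0, -1],
    [[0.1, 0.022, 0], 0, -1],
    [[0.1, 0.022, 0], 0, -1],
    [[0.1, 0.022, 0], 0, -1],
    [[0, 0, 0], 0, -1],
  ],
)

```text
t: 11.6
eef_pos: [479.4, 53.1, 280.4]
tcp_rot: [3.141, -0.002, -2.919]
ft_force: [-4.6, -1.1, 0.1]
opening: 0.144
grip_force: 30.0
```

Now I'll lower gently until the collar touches.

Call:
move_arm(
  commands=[
    [[0, 0, -0.07], 0, -1],
    [[0, 0, -0.07], 0, -1],
    [[0, 0, 0], 0, -1],
  ],
)

```text
t: 11.85
eef_pos: [479.2, 53.0, 275.9]
tcp_rot: [3.141, -0.001, -2.919]
ft_force: [-3.2, -0.6, -3.7]
opening: 0.147
grip_force: 30.0
```

Run:
```python
from h import *
r=read_camera('wrist');s=read_camera('scene')
a=cv2.resize(r['image'][150:330,130:390],None,fx=2.2,fy=2.2);q=proj(s,tow((-98,69,80)))[0].astype(int);print(q)
b=cv2.resize(s['image'][q[1]-33:q[1]+33,q[0]-25:q[0]+25],None,fx=4,fy=6) ;b=cv2.resize(b,(200,396))
cv2.imwrite('pics/w6.png',np.hstack([a,b])[:,:,::-1])
```

```text
[290 205]
```

View pics/w6.png

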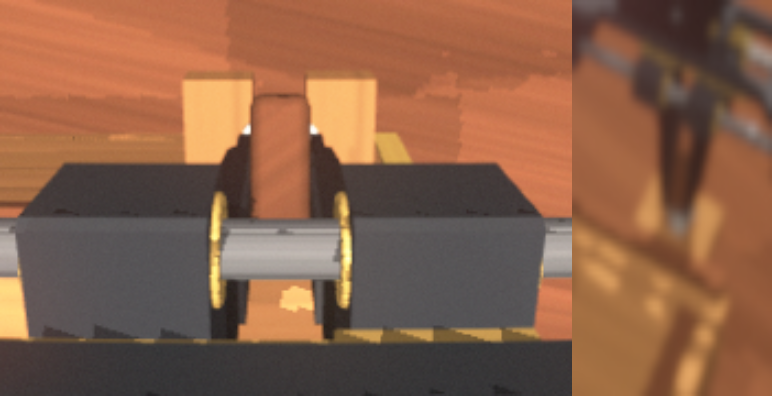

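The pin sits between the two prongs at (280,150) in the picture, centred in the slot with its collar just above the ledge. I'll lower further.

Call:
move_arm(
  commands=[
    [[0, 0, -0.05], 0, -1],
    [[0, 0, -0.05], 0, -1],
    [[0, 0, 0], 0, -1],
  ],
)

```text
t: 12.2
eef_pos: [479.6, 53.1, 273.9]
tcp_rot: [-3.141, 0.001, -2.919]
ft_force: [-5.2, -1.8, 8.3]
opening: 0.148
grip_force: 30.0
```

Call:
move_arm(
  commands=[
    [[0, 0, 0.03], 0, -0.45],
    [[0, 0, 0], 0, -0.45],
    [[0, 0, 0], 0, -0.45],
    [[0, 0, 0], 0, -0.45],
    [[0, 0, 0.3], 0, -0.45],
    [[0, 0, 0.6], 0, -0.3],
    [[0, 0, 0.8], 0, -0.3],
    [[0, 0, 0.8], 0, -0.3],
    [[0, 0, 0.8], 0, -0.3],
    [[0, 0, 0.6], 0, -0.3],
    [[0, 0, 0], 0, -0.3],
  ],
)

```text
t: 13.12
eef_pos: [479.7, 53.1, 395.1]
tcp_rot: [-3.14, 0.006, -2.919]
ft_force: [0.7, -0.1, 0.0]
opening: 0.35
grip_force: 0.0
```

Run:
```python
from h import *
s=env.state();print(s['t'],s['eef_pos'])
r=read_camera('wrist');np.save('w7.npy',r,allow_pickle=True)
for t in('pin','pin_grip','grip'): print(t,[(np.round(d['at'],1),round(d['confidence'],2)) for d in search_frame(t,r)])
for k in(0,6,27,44): print(k,proj(r,[tow((-98.2,69.2,72+k))]).round(1))
c=cut_out('pin',r)
if c: yx=np.argwhere(c[0]['region']);print(yx.min(0),yx.max(0),c[0]['confidence'])
```

```text
13.1167 [479.73713341  53.14778019 395.1101961 ]
pin [(array([260.2, 179.4]), 0.9)]
pin_grip [(array([258.2, 179.1]), 0.97)]
grip []
0 [[257.6 178.9]]
6 [[257.6 180.2]]
27 [[257.6 185.2]]
44 [[257.6 189.8]]
[161 247] [201 269] 0.85
```

Run:
```python
from h import *
r=np.load('w7.npy',allow_pickle=True).item()
im=cv2.cvtColor(r['image'],cv2.COLOR_RGB2HSV)
for y in range(150,216,3): print(y,' '.join('%3d/%3d'%(im[y,x,1],im[y,x,2]) for x in range(236,284,3)))
for b in((-16,-7,44),(16,7,44),(-12,0,6),(12,0,6),(-24,8,0)): print(b,proj(r,[tow((-98.2+b[0],69.2+b[1],72+b[2]))]).round(1))
```

```text
150 151/206 155/204 155/205 155/205 152/208 153/204 155/181 152/181 152/180 154/182 156/182 154/181 153/183 152/183 158/176 152/179
153 156/217 153/212 153/203 151/201 150/202 154/205 152/181 153/182 154/184 153/183 154/180 151/181 154/180 156/180 154/182 156/182
156 131/253 135/253 133/253 141/250 134/253 153/205 151/182 153/180 151/179 152/178 144/247 145/247 144/247 143/248 144/247 148/240
159 119/255 116/255 117/255 125/254 117/255 155/227 154/207 152/203 154/189 152/186 134/253 135/253 134/253 133/253 133/253 143/250
162 118/255 118/255 117/255 127/254 117/255 156/199 150/131 150/131 152/129 152/161 131/253 136/253 134/253 135/253 134/253 125/254
165 119/255 122/255 118/255 130/254 122/255 157/130 148/136 151/135 150/134 149/130 135/253 136/253 137/253 136/253 135/253 123/254
168 118/255 123/255 119/255 127/254 116/254 151/144 154/174 152/180 153/177 151/166  87/245 136/253 134/253 136/253 133/254 126/254
171 120/255 119/255 118/255 126/254   2/255 152/163 154/195 156/190 153/200 154/185  14/252 135/253 136/252 135/253 134/253 125/254
174 121/255 122/255 117/255 130/254   1/255 
[... 1244 characters left out ...]
158/219 156/220 154/220 156/219
204 156/221 154/222 156/222 153/221 155/221 156/221 157/179 154/164 154/162 152/163 158/197 153/220 155/219 154/218 156/217 155/217
207 150/236 141/249 150/236 150/235 150/235 143/249 149/236 148/236 151/234 148/235 150/235 143/248 149/234 144/248 150/234 151/232
210 120/255 118/255 118/255 118/255 117/255 118/255 143/248 149/231 146/234 149/233 146/247 120/255 116/255 115/255 118/255 115/255
213 124/254 125/254 124/254 124/254 126/254 127/254 134/253 152/226 151/226 153/226 144/250 126/254 125/254 123/254 125/254 124/254
(-16, -7, 44) [[249.7 172.3]]
(16, 7, 44) [[265.3 206.8]]
(-12, 0, 6) [[257.6 168.7]]
(12, 0, 6) [[257.6 191.6]]
(-24, 8, 0) [[265.4 156. ]]
```

The ledge edge projects exactly where predicted (row 156). The pin hangs upright but about 4 mm short of the notch point, so I'll re-grip it and slide it in.

Call:
move_arm(
  commands=[
    [[0, 0, -0.8], 0, -0.4],
    [[0, 0, -0.8], 0, -0.4],
    [[0, 0, -0.8], 0, -0.4],
    [[0, 0, -0.8], 0, -0.4],
    [[0, 0, -0.6], 0, -0.4],
    [[0, 0, -0.1], 0, -0.4],
    [[0, 0, 0], 0, -1],
    [[0, 0, 0], 0, -1],
    [[0, 0, 0], 0, -1],
    [[0, 0, 0], 0, -1],
    [[0.06, 0.014, 0], 0, -1],
    [[0.06, 0.014, 0], 0, -1],
    [[0.04, 0.009, 0], 0, -1],
    [[0, 0, 0], 0, -1],
  ],
)

```text
t: 14.53
eef_pos: [484.2, 54.2, 275.0]
tcp_rot: [3.142, -0.0, -2.919]
ft_force: [-5.1, -0.5, 9.0]
opening: 0.146
grip_force: 30.0
```

Call:
move_arm(
  commands=[
    [[0, 0, 0], 0, -0.45],
    [[0, 0, 0], 0, -0.45],
    [[0, 0, 0], 0, -0.45],
    [[0, 0, 0.3], 0, -0.45],
    [[0, 0, 0.6], 0, -0.3],
    [[0, 0, 0.8], 0, -0.3],
    [[0, 0, 0.8], 0, -0.3],
    [[0, 0, 0.8], 0, -0.3],
    [[0, 0, 0.7], 0, -0.3],
    [[0.7, -0.31, 0], 0, -0.3],
    [[0.7, -0.31, 0], 0, -0.3],
    [[0.7, -0.31, 0], 0, -0.3],
    [[0.7, -0.31, 0], 0, -0.3],
    [[0.7, -0.31, 0], 0, -0.3],
    [[0, 0, 0], 0, -0.3],
    [[0, 0, 0], 0, -0.3],
  ],
)

```text
t: 15.87
eef_pos: [589.6, 7.3, 394.3]
tcp_rot: [3.141, -0.0, -2.92]
ft_force: [-0.8, -0.2, -0.2]
opening: 0.347
grip_force: 0.0
```

Run:
```python
from h import *
s=env.state();print(s['t'],s['eef_pos'],s['tcp_rot'])
r=read_camera('wrist');np.save('w8.npy',r,allow_pickle=True)
for n in('pin','grip'):
    c=cut_out(n,r)
    for d in c[:1]: yx=np.argwhere(d['region']);print(n,yx.min(0),yx.max(0),d['confidence'])
im=cv2.cvtColor(r['image'],cv2.COLOR_RGB2HSV)
w=(im[...,1]<40)&(im[...,2]>200);w[150:]=0;yx=np.argwhere(w);print('white',yx.min(0),yx.max(0),len(yx))
for b in((-12,0,6),(12,0,6),(0,-12,6),(0,12,6),(-16,-7,44),(16,7,44)): print('pin',b,proj(r,[tow((-98.2+b[0],69.2+b[1],72+b[2]))]).round(1))
for b in((-32,-7,96),(-32,7,96),(32,7,96),(32,-7,96)): print('grip',b,proj(r,[tow(b)]).round(1))
```

```text
15.8667 [589.6326535    7.32782235 394.26361635] [ 3.14134439e+00 -4.05729889e-04 -2.91992117e+00]
pin [ 59 317] [ 99 348] 0.59
grip [114 155] [240 374] 0.57
white [ 73 318] [ 92 323] 82
pin (-12, 0, 6) [[330.1  69.5]]
pin (12, 0, 6) [[328.9  95.8]]
pin (0, -12, 6) [[316.9  82.7]]
pin (0, 12, 6) [[342.   82.9]]
pin (-16, -7, 44) [[332.9  57.8]]
pin (16, 7, 44) [[347.6  98.4]]
grip (-32, -7, 96) [[249.3 154.6]]
grip (-32, 7, 96) [[264.2 154.6]]
grip (32, 7, 96) [[264.  219.2]]
grip (32, -7, 96) [[249.8 219.2]]
```

The pin is parked within about 1 mm of the notch. Next I'll descend on the lid grip and close.

Call:
move_arm(
  commands=[
    [[0, 0, -0.9], 0, -0.3],
    [[0, 0, -0.9], 0, -0.3],
    [[0, 0, -0.9], 0, -0.3],
    [[0, 0, -0.9], 0, -0.3],
    [[0, 0, -0.6], 0, -0.3],
    [[0, 0, -0.3], 0, -0.3],
    [[0, 0, 0], 0, -0.3],
    [[0, 0, 0], 0, -1],
    [[0, 0, 0], 0, -1],
    [[0, 0, 0], 0, -1],
    [[0, 0, 0], 0, -1],
    [[0, 0, 0], 0, -1],
  ],
)

```text
t: 17.02
eef_pos: [589.6, 7.6, 260.6]
tcp_rot: [-3.141, 0.002, -2.919]
ft_force: [-0.8, 0.4, 6.2]
opening: 0.142
grip_force: 30.0
```

Call:
move_arm(
  commands=[
    [[0, 0, 0.03], 0, -1],
    [[-0.015, 0.065, 0.02], 0, -1],
    [[-0.022, 0.098, 0], 0, -1],
    [[-0.022, 0.098, 0], 0, -1],
    [[0, 0, 0], 0, -1],
  ],
)

```text
t: 17.43
eef_pos: [587.7, 15.8, 261.4]
tcp_rot: [-3.141, 0.001, -2.919]
ft_force: [1.2, -1.2, 4.1]
opening: 0.147
grip_force: 30.0
```

Call:
move_arm(
  commands=[
    [[-0.022, 0.098, 0.01], 0, -1],
    [[-0.022, 0.098, 0], 0, -1],
    [[0, 0, 0], 0, -1],
  ],
)

```text
t: 17.68
eef_pos: [585.9, 22.1, 260.7]
tcp_rot: [3.141, -0.001, -2.919]
ft_force: [-1.5, 1.6, 0.1]
opening: 0.147
grip_force: 30.0
```

Call:
move_arm(
  commands=[
    [[-0.022, 0.098, 0.01], 0, -1],
    [[-0.022, 0.098, 0], 0, -1],
    [[-0.022, 0.098, 0], 0, -1],
    [[0, 0, 0], 0, -1],
  ],
)

```text
t: 18.02
eef_pos: [584.1, 30.8, 261.2]
tcp_rot: [3.141, -0.001, -2.919]
ft_force: [0.0, -0.0, -2.0]
opening: 0.144
grip_force: 30.0
```

Run:
```python
from h import *
s=env.state();print(s['t'],s['eef_pos'],s['ft_force'],s['moment'],s['opening'])
r=read_camera('scene');t=read_camera('top');c=cut_out('lid',t)
for p in (r,t):
    for n in('lid','grip'): print(n,[(np.round(d['at']),round(d['confidence'],2)) for d in search_frame(n,p)[:2]])
w=read_camera('wrist');save(w,'w9.png',(60,60,400,330),2.2)
# moulding edges: print hue/val along box y at x=-40,z=70
im=w['image'].astype(int)
for y in range(-130,160,6):
    u=proj(w,[tow((-45,y,70))])[0].round().astype(int); print(y,u,im[u[1],u[0]] if 0<=u[1]<384 and 0<=u[0]<512 else None)
```

```text
18.0167 [584.07396073  30.825527   261.16735048] [ 0.04287413 -0.04421783 -2.04353955] [ 0.01663555 -0.03645326 -0.01256562] 0.1444822125417794
lid [(array([271., 230.]), 0.57)]
grip [(array([270., 228.]), 0.69)]
lid [(array([248., 174.]), 0.88), (array([309., 191.]), 0.27)]
grip [(array([249., 181.]), 0.69)]
-130 [  3 159] [107  62  42]
-124 [ 12 159] [103  61  41]
-118 [ 22 159] [196 120  74]
-112 [ 31 159] [242 169  98]
-106 [ 40 159] [89 56 31]
-100 [ 50 159] [98 63 41]
-94 [ 59 159] [94 62 38]
-88 [ 69 158] [98 63 38]
-82 [ 78 158] [98 60 36]
-76 [ 88 158] [159 103  61]
-70 [ 98 158] [247 176 105]
-64 [108 158] [247 178 104]
-58 [118 158] [248 180 107]
-52 [128 158] [249 182 109]
-46 [138 158] [249 179 107]
-40 [148 158] [249 184 109]
-34 [158 158] [250 185 109]
-28 [168 158] [250 184 111]
-22 [179 158] [238 163  97]
-16 [189 158] [237 161  95]
-10 [199 158] [238 163  97]
-4 [209 158] [237 163  96]
2 [220 158] [238 164  98]
8 [230 158] [238 163  97]
14 [241 158] [239 165  99]
20 [251 158] [238 162  96]
26 [261 158] [239 164  98]
32 [272 158] [239 165 101]
38 [282 158] [241 169 102]
44 [292 158] [239 165  97]
50 [303 158] [241 166 100]
56 [313 158] [241 167 100]
62 [323 158] [241 167  99]
68 [334 158] [241 169  99]
74 [344 158] [242 170 102]
80 [354 158] [236 161  97]
86 [364 158] [236 161  96]
92 [375 158] [236 162  96]
98 [385 158] [236 161  96]
104 [395 158] [235 160  93]
110 [405 158] [236 160  95]
116 [414 158] [78 46 32]
122 [424 158] [152  89  57]
128 [434 158] [158  91  61]
134 [444 158] [233 157  94]
140 [453 158] [237 162  96]
146 [463 158] [148  85  57]
152 [472 158] [149  87  57]
158 [482 158] [144  81  53]
```

The lid's moulding now reads at y 116–130 against 92–107 before, so it has moved 24 mm and passed the ridge. I'll run it on towards the stop.

Call:
move_arm(
  commands=[
    [[-0.052, 0.228, -0.01], 0, -1],
    [[-0.052, 0.228, -0.01], 0, -1],
    [[-0.052, 0.228, -0.01], 0, -1],
    [[-0.052, 0.228, 0], 0, -1],
    [[-0.052, 0.228, 0], 0, -1],
    [[-0.052, 0.228, 0], 0, -1],
    [[-0.052, 0.228, 0], 0, -1],
    [[-0.052, 0.228, 0], 0, -1],
    [[-0.052, 0.228, 0], 0, -1],
    [[-0.052, 0.228, 0], 0, -1],
    [[-0.052, 0.228, 0], 0, -1],
    [[-0.052, 0.228, 0], 0, -1],
    [[-0.052, 0.228, 0], 0, -1],
    [[0, 0, 0], 0, -1],
  ],
)

```text
t: 19.58
eef_pos: [563.7, 120.4, 260.5]
tcp_rot: [3.141, 0.0, -2.918]
ft_force: [-0.7, 2.7, 2.9]
opening: 0.144
grip_force: 30.0
```

Call:
move_arm(
  commands=[
    [[-0.015, 0.065, 0], 0, -1],
    [[-0.015, 0.065, 0], 0, -1],
    [[-0.015, 0.065, 0], 0, -1],
    [[-0.015, 0.065, 0], 0, -1],
    [[0, 0, 0], 0, -1],
  ],
)

```text
t: 20.0
eef_pos: [562.2, 127.1, 260.6]
tcp_rot: [3.141, 0.0, -2.919]
ft_force: [0.2, 0.5, 3.3]
opening: 0.141
grip_force: 30.0
```

Call:
move_arm(
  commands=[
    [[-0.009, 0.04, 0], 0, -1],
    [[-0.009, 0.04, 0], 0, -1],
    [[-0.009, 0.04, 0], 0, -1],
    [[0, 0, 0], 0, -1],
  ],
)

```text
t: 20.33
eef_pos: [561.8, 129.2, 260.4]
tcp_rot: [-3.139, -0.0, -2.918]
ft_force: [2.9, -17.2, 1.8]
opening: 0.144
grip_force: 30.0
```

Call:
move_arm(
  commands=[
    [[0, 0, 0], 0, -0.4],
    [[0, 0, 0], 0, -0.3],
    [[0, 0, 0], 0, -0.3],
    [[0, 0, 0.4], 0, -0.3],
    [[0, 0, 0.8], 0, -0.3],
    [[0, 0, 0.9], 0, 0],
    [[0.3, -0.6, 0.9], 0, 0],
    [[0.6, -0.9, 0.9], 0, 0],
    [[0.6, -0.9, 0.6], 0, 0],
    [[0.6, -0.9, 0], 0, 0],
    [[0.6, -0.9, 0], 0, 0],
    [[0.5, -0.9, 0], 0, 0],
    [[0, -0.5, 0], 0, 0],
    [[0, 0, 0], 0, 0],
    [[0, 0, 0], 0, 0],
  ],
)

```text
t: 21.58
eef_pos: [656.8, -37.2, 394.6]
tcp_rot: [3.141, -0.001, -2.92]
ft_force: [-0.1, 0.7, -0.5]
opening: 0.501
grip_force: 0.0
```

Run:
```python
from h import *
s=env.state();print(s['t'],s['eef_pos'],s['tcp_rot'])
r=read_camera('wrist');np.save('w10.npy',r,allow_pickle=True);save(r,'w10.png',s=1.55)
for n in('stapler','lid','tray','pin'):
    for d in cut_out(n,r)[:2]:
        yx=np.argwhere(d['region']);print(n,np.round(d['at']),round(d['confidence'],2),yx.min(0),yx.max(0),len(yx))
        if n=='stapler':
            box=cv2.minAreaRect(yx[:,::-1].astype(np.float32));print(box);print([tob(onz(r,[q],44)[0]).round(1) for q in cv2.boxPoints(box)],[onz(r,[q],44)[0].round(1) for q in cv2.boxPoints(box)])
```

```text
21.5833 [656.78553327 -37.21686016 394.59112723] [ 3.14061630e+00 -1.09187703e-03 -2.92035102e+00]
stapler [262. 131.] 0.77 [114 221] [146 308] 2533
((264.0692138671875, 129.75384521484375), (87.309814453125, 29.565521240234375), 3.1798300743103027)
[array([ 16.6, -98.9]), array([-15.2, -96.2]), array([-9.9, -1.9]), array([22.1, -2.6])] [array([628.2, -85.5,  44. ]), array([596.7, -89.9,  44. ]), array([580.9,   3.2,  44. ]), array([612.3,   9.7,  44. ])]
stapler [400.  18.] 0.56 [  0 380] [ 39 421] 1319
((400.5, 19.5), (39.0, 41.0), 90.0)
[array([-128.2,   67.7]), array([-129.7,  110.8]), array([-91.7, 114.2]), array([-90.5,  70.3])] [array([450.2,  45. ,  44. ]), array([439.2,  86.7,  44. ]), array([475.5,  98.4,  44. ]), array([486.4,  55.8,  44. ])]
lid [424. 127.] 0.59 [ 53 330] [195 511] 24399
tray [78. 45.] 0.94 [0 0] [102 164] 14684
pin [401.  20.] 0.77 [  0 381] [ 39 421] 1242
```

View pics/w10.png

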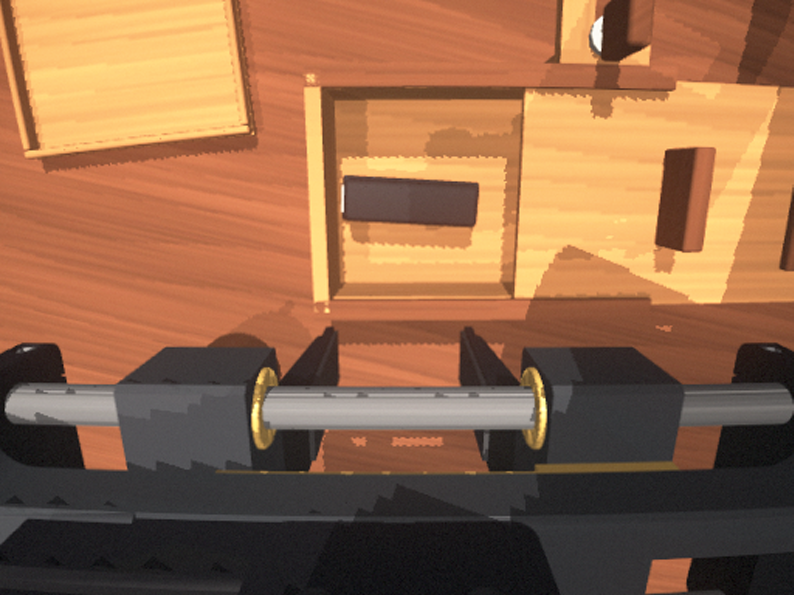

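The stapler lies in the open box, its top running from (345,198) to (477,206). The lid stands open with its grip at (685,200), the pin is parked at (625,30), and the tray's near corners are at (250,133) and (27,158). Now I'll compute the grasp and the tray pose.

Run:
```python
from h import *
r=np.load('w10.npy',allow_pickle=True).item()
q=np.array([[346,177],[478,184],[475,227],[343,220]])/1.55
X=onz(r,q,44);B=np.array([tob(x) for x in X]);print(B.round(1),B.mean(0),X.mean(0))
d=X[1]+X[2]-X[0]-X[3];print('y-axis yaw',np.arctan2(-d[0],d[1]),'len',np.linalg.norm(d)/2,'w',np.linalg.norm(X[0]-X[3]))
# inner walls check
for u,z in(((333,103),8),((340,280),8),((305,88),72),((318,300),72)): print(u,tob(onz(r,[np.array(u)/1.55],z)[0]).round(1))
t=onz(r,np.array([[27,158],[252,133],[236,0],[0,0]])/1.55,18);print('tray w',t.round(1),np.linalg.norm(t[0]-t[1]))
e=t[1]-t[0];print('tray yaw',np.arctan2(-e[0],e[1]))
p=read_camera('top');tt=onz(p,np.array([[421,267],[489,250],[505,303],[439,323]])/1.5,18);print(tt.round(),tt.mean(0))
for c in cut_out('tray',p)[:3]:
    yx=np.argwhere(c['region'])[:,::-1].astype(np.float32);b=cv2.boxPoints(cv2.minAreaRect(yx));print(c['at'],c['confidence'],onz(p,b,15).round().tolist(),onz(p,b,15).mean(0))
```

```text
[[-13.4 -94.2]
 [ -8.6  -2. ]
 [ 21.5  -3. ]
 [ 16.4 -97.1]] [  3.97865273 -49.05760444] [604.92953451 -39.66295395  44.        ]
y-axis yaw 0.16932323616079384 len 93.27482447873182 w 29.974343590715165
(333, 103) [ -67.7 -106.5]
(340, 280) [  68.2 -105.2]
(305, 88) [ -67.3 -115. ]
(318, 300) [  67.7 -112.4]
tray w [[ 635.6 -336.2   18. ]
 [ 582.2 -164.7   18. ]
 [ 494.7 -190.7   18. ]
 [ 525.2 -366.4   18. ]] 179.60301787331753
tray yaw 0.3015646790633819
[[ 586. -165.   18.]
 [ 636. -340.   18.]
 [ 500. -381.   18.]
 [ 444. -213.   18.]] [ 541.19303402 -274.74484682   18.        ]
[323.3, 255.6] 0.82 [[331.0, -211.0, 15.0], [398.0, -386.0, 15.0], [248.0, -440.0, 15.0], [184.0, -266.0, 15.0]] [ 290.24936603 -325.83569408   15.        ]
[309.3, 192.8] 0.79 [[583.0, -165.0, 15.0], [639.0, -342.0, 15.0], [494.0, -384.0, 15.0], [438.0, -209.0, 15.0]] [ 538.42470691 -274.77493472   15.        ]
[388.7, 238.8] 0.66 [[418.0, -480.0, 15.0], [448.0, -667.0, 15.0], [299.0, -684.0, 15.0], [271.0, -498.0, 15.0]] [ 359.06295963 -582.28202422   15.        ]
```

Call:
move_arm(
  commands=[
    [[-0.0865, -0.004, -0.14], -1, 0.26],
    [[-0.0865, -0.004, -0.14], -1, 0.26],
    [[-0.0865, -0.004, -0.14], -1, 0.26],
    [[-0.0865, -0.004, -0.14], -1, 0.26],
    [[-0.0865, -0.004, -0.14], -1, 0.26],
    [[-0.0865, -0.004, -0.14], -1, 0.26],
    [[-0.0865, -0.004, -0.14], -1, 0.26],
    [[-0.0865, -0.004, -0.14], -1, 0.26],
    [[-0.0865, -0.004, -0.14], -1, 0.26],
    [[-0.0865, -0.004, -0.14], -1, 0.26],
    [[-0.0865, -0.004, -0.14], -1, 0.26],
    [[-0.0865, -0.004, -0.14], -1, 0.26],
    [[-0.0865, -0.004, -0.14], -1, 0.26],
    [[-0.0865, -0.004, -0.14], -1, 0.26],
    [[-0.0865, -0.004, -0.14], -1, 0.26],
    [[-0.0865, -0.004, -0.14], -1, 0.26],
    [[-0.0865, -0.004, -0.14], -1, 0.26],
    [[-0.0865, -0.004, -0.14], -1, 0.26],
    [[-0.0865, -0.004, -0.14], -1, 0.26],
    [[-0.0865, -0.004, -0.14], -1, 0.26],
  ],
)

```text
t: 23.6
eef_pos: [605.1, -39.1, 311.1]
tcp_rot: [3.141, 0.0, 1.761]
ft_force: [0.6, -0.6, -0.1]
opening: 0.63
grip_force: 0.0
```

Call:
move_arm(
  commands=[
    [[0, 0, 0], -0.28, 0.26],
    [[0, 0, 0], 0, 0.26],
    [[0, 0, 0], 0, 0.26],
  ],
)

```text
t: 23.85
eef_pos: [605.4, -39.3, 311.5]
tcp_rot: [3.141, 0.0, 1.744]
ft_force: [1.3, -0.2, -0.4]
opening: 0.632
grip_force: 0.0
```

Call:
move_arm(
  commands=[
    [[0, 0, -0.7], 0, 0.26],
    [[0, 0, -0.7], 0, 0.26],
    [[0, 0, -0.7], 0, 0.26],
    [[0, 0, -0.6], 0, 0.26],
    [[0, 0, -0.37], 0, 0.26],
    [[0, 0, 0], 0, 0.26],
    [[0, 0, 0], 0, 0.26],
    [[0, 0, 0], 0, -1],
    [[0, 0, 0], 0, -1],
    [[0, 0, 0], 0, -1],
    [[0, 0, 0], 0, -1],
    [[0, 0, 0], 0, -1],
    [[0, 0, 0], 0, -1],
  ],
)

```text
t: 24.93
eef_pos: [605.4, -39.5, 219.5]
tcp_rot: [3.141, 0.0, 1.742]
ft_force: [0.4, 0.4, 3.4]
opening: 0.316
grip_force: 30.0
```

Call:
move_arm(
  commands=[
    [[0, 0, 0.2], 0, -1],
    [[0, 0, 0.5], 0, -1],
    [[0, 0, 0.7], 0, -1],
    [[0, 0, 0.8], 0, -1],
    [[0, 0, 0.8], 0, -1],
    [[0, 0, 0.6], 0, -1],
    [[-0.184, -0.654, 0], 0.14, -1],
    [[-0.184, -0.654, 0], 0.14, -1],
    [[-0.184, -0.654, 0], 0.14, -1],
    [[-0.184, -0.654, 0], 0.14, -1],
    [[-0.184, -0.654, 0], 0.14, -1],
    [[-0.184, -0.654, 0], 0.14, -1],
    [[-0.184, -0.654, 0], 0.14, -1],
    [[-0.184, -0.654, 0], 0.14, -1],
    [[-0.184, -0.654, 0], 0.14, -1],
    [[-0.184, -0.654, 0], 0.14, -1],
    [[-0.184, -0.654, 0], 0.14, -1],
    [[-0.184, -0.654, 0], 0.14, -1],
    [[0, 0, 0], 0, -1],
    [[0, 0, 0], 0, -1],
  ],
)

```text
t: 26.6
eef_pos: [538.6, -275.6, 326.9]
tcp_rot: [-3.141, -0.001, 1.874]
ft_force: [1.1, -1.1, -2.5]
opening: 0.309
grip_force: 30.0
```

Run:
```python
from h import *
s=env.state();print(s['t'],s['eef_pos'],s['opening'],s['ft_force'],s['moment'])
r=read_camera('wrist');t=read_camera('top');sc=read_camera('scene')
for n,p in(('w',r),('t',t),('s',sc)):
    print(n,[(k,[(np.round(d['at']).tolist(),round(d['confidence'],2)) for d in search_frame(k,p)[:2]]) for k in('stapler','tray')])
X=np.array([s['eef_pos'][0],s['eef_pos'][1],s['eef_pos'][2]-171-15])
print([proj(p,[X]).round() for p in(r,t,sc)])
# tray corners predicted vs wrist tray region
c,si=np.cos(.305),np.sin(.305)
C=[(539+c*a-si*b,-275+si*a+c*b,18) for a,b in((-75,-90),(-75,90))];print(proj(r,C).round())
for d in cut_out('tray',r)[:1]:
    yx=np.argwhere(d['region']);print(yx.min(0),yx.max(0))
```

```text
26.6 [ 538.58502936 -275.63751885  326.9449146 ] 0.3086876173765579 [ 1.09609448 -1.10280322 -2.45768957] [-0.04269948  0.04493113 -0.02889917]
w [('stapler', [([254.0, 210.0], 0.71)]), ('tray', [([257.0, 141.0], 0.86), ([48.0, 155.0], 0.83)])]
t [('stapler', []), ('tray', [([385.0, 240.0], 0.85), ([336.0, 252.0], 0.73)])]
s [('stapler', [([204.0, 159.0], 0.91)]), ('tray', [([173.0, 128.0], 0.83), ([241.0, 145.0], 0.78)])]
[array([[259., 231.]]), array([[315., 187.]]), array([[199., 154.]])]
[[189. 265.]
 [178.  90.]]
[ 90 178] [232 336]
```

The stapler is held (weight 2.5 N), and the tray corner lies just where predicted. I'll lower it.

Call:
move_arm(
  commands=[
    [[0, 0, -0.6], 0, -1],
    [[0, 0, -0.8], 0, -1],
    [[0, 0, -0.8], 0, -1],
    [[0, 0, -0.7], 0, -1],
    [[0, 0, -0.4], 0, -1],
    [[0, 0, -0.15], 0, -1],
    [[0, 0, -0.05], 0, -1],
    [[0, 0, 0], 0, -1],
  ],
)

```text
t: 27.77
eef_pos: [539.3, -275.1, 222.5]
tcp_rot: [3.141, 0.0, 1.876]
ft_force: [0.6, -0.5, -2.5]
opening: 0.314
grip_force: 30.0
```

Call:
move_arm(
  commands=[
    [[0, 0, -0.05], 0, -1],
    [[0, 0, -0.03], 0, -1],
    [[0, 0, 0], 0, -1],
  ],
)

```text
t: 28.02
eef_pos: [539.1, -275.0, 220.2]
tcp_rot: [3.141, 0.001, 1.876]
ft_force: [0.8, -1.0, -2.9]
opening: 0.311
grip_force: 30.0
```

Call:
move_arm(
  commands=[
    [[0, 0, -0.04], 0, -1],
    [[0, 0, -0.04], 0, -1],
    [[0, 0, 0], 0, -1],
  ],
)

```text
t: 28.27
eef_pos: [539.1, -275.0, 217.5]
tcp_rot: [3.141, 0.0, 1.876]
ft_force: [-0.5, 0.9, 0.6]
opening: 0.314
grip_force: 30.0
```

Call:
move_arm(
  commands=[
    [[0, 0, -0.02], 0, -1],
    [[0, 0, 0], 0, -1],
    [[0, 0, 0], 0, 0],
    [[0, 0, 0], 0, 0.2],
    [[0, 0, 0], 0, 0.2],
    [[0, 0, 0], 0, 0.2],
    [[0, 0, 0.3], 0, 0.2],
    [[0, 0, 0.7], 0, 0.2],
    [[0, 0, 0.9], 0, 0.2],
    [[0, 0, 0.9], 0, 0.2],
    [[0, 0, 0.9], 0, 0.2],
    [[0, 0, 0.9], 0, 0.2],
    [[0, 0, 0.9], 0, 0.2],
    [[0, 0, 0], 0, 0.2],
    [[0, 0, 0], 0, 0.2],
  ],
)

```text
t: 29.52
eef_pos: [538.9, -274.8, 383.4]
tcp_rot: [3.14, 0.002, 1.876]
ft_force: [-0.2, -0.7, -0.4]
opening: 0.599
grip_force: 0.0
```

Run:
```python
from h import *
s=env.state();print(s['t'],s['eef_pos'],s['opening'],s['ft_force'])
r=read_camera('wrist');sc=read_camera('scene')
for n,p in(('w',r),('s',sc)):
  for k in('stapler','pin','lid'):
    for d in cut_out(k,p)[:1]:
        yx=np.argwhere(d['region']);b=cv2.minAreaRect(yx[:,::-1].astype(np.float32));print(n,k,np.round(d['at']),round(d['confidence'],2),b,len(yx))
c,si=np.cos(.305),np.sin(.305)
f=lambda a,b,z:(539+c*a-si*b,-275+si*a+c*b,z)
print(proj(r,[f(0,0,42),f(-15,-47,42),f(-15,47,42),f(15,0,42)]).round(),proj(sc,[f(0,0,24)]).round())
print('pin',proj(sc,[tow((-98,69,z)) for z in(72,99,116)]).round(),'lidgrip',proj(sc,[tow((0,125,85))]).round())
```

```text
29.5167 [ 538.85229288 -274.82190896  383.42913975] 0.5992740113137668 [-0.22299455 -0.71800612 -0.42022151]
w stapler [256. 175.] 0.55 ((256.9999694824219, 172.5), (88.99998474121094, 27.999996185302734), 90.0) 2472
s stapler [205. 182.] 0.67 ((202.1697998046875, 182.40567016601562), (29.669878005981445, 12.225088119506836), 15.94539737701416) 342
s lid [301. 241.] 0.59 ((297.16497802734375, 242.6288604736328), (83.6645278930664, 45.08137130737305), 23.96249008178711) 3335
[[257. 176.]
 [244. 217.]
 [243. 133.]
 [271. 176.]] [[202. 181.]]
pin [[291. 208.]
 [291. 201.]
 [292. 197.]] lidgrip [[295. 234.]]
```

Run:
```python
from h import *
r=np.load('w10.npy',allow_pickle=True).item()
print('lid rear y',tob(onz(r,[np.array([522,190])/1.55],63)[0]),'grip top',[tob(onz(r,[np.array(u)/1.55],95)[0]).round(1) for u in((668,149),(713,148),(703,250))])
print(env.state()['qvel'].round(3)); print(env.job_done())
```

```text
lid rear y [-5.10867333 24.2569575 ] grip top [array([-30.8, 102.3]), array([-32. , 130.5]), array([ 29.6, 133.1])]
[-0.002 -0.003 -0.001  0.     0.001  0.   ]
the job is handed in; nothing more can be done
None
```

The job is handed in at about 29.5 s of the 58 s limit: the pin hangs by its collar in the notch, the lid was slid until it met its stop (17 N) and left open, and the stapler stands flat in the wooden tray. I handed in before reading the last lid check, which put the lid's rear edge about 12 mm further out than expected while the grip plate fitted; I didn't resolve that difference.

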